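# Steady a rocking microscope with a wedge

## Robot

A 6-joint arm with a two-finger parallel gripper is mounted at the origin on the work surface. World frame = base frame: x ahead of the robot, y to its left, z up, the work surface at z = 0. Lengths are in mm, angles in rad, forces in N, time in s.
With the tool pointing down it reaches from about 400 to 825 mm from the base axis. Payload 7 kg.
Tool frame: the origin (TCP) lies at the very end of the fingers, on their centre line; the grasp point (between the pads) lies 19 mm behind it; z points along the fingers, y is the direction in which the jaws open and shut (so a half turn about z gives the same grasp; the last joint's range is limited). The gripper opens to 88 mm and grips with 3 to 60 N. Pads are 19 mm wide; open, the fingers measure 130 mm over their backs; the gripper's body (78 mm by 193 mm) begins 47 mm behind the grasp point.
Start: joints at [-0.937, 0.359, 0.012, 0, -1.224, -0.288], TCP at [228.764, -635.029, 226.561] pointing down, gripper open.
Joint ranges: [-3.07, 3.07], [-1.43, 2.12], [-1.02, 1.25], [-3.03, 1.67], [-3.05, -0], [-3.03, 3.03]. Speed limits (rad/s): [2.39, 2.39, 3.01, 3.14, 3.14, 3.14].

## Interface

Orientations are given as a unit quaternion [x, y, z, w].
In Python, from plant import bot gives the robot as it stands. Calls block until the motion is done:
- bot.move_ptp(position, orientation): joint-space move of the TCP to a pose.
- bot.line_to(position, velocity=150, ori=None): straight line of the TCP; ori=None keeps the orientation; velocity is the mean speed in mm/s.
- bot.move_joints(angles): joint-space move.
- bot.move_gripper(opening, force=None): finger opening in mm; force is the grip in N (None keeps the last); returns when the fingers have stopped.
- bot.pause(seconds).
- bot.solve_ik(position, orientation): joint angles nearest the present ones, or None.
- bot.read_state(): the state.
- bot.camera(name): name is "scene" or "top" or "wrist"; returns the picture (420x560x3 uint8, red, green, blue); there is no depth.
- bot.get_calibration(name): a dict with "fx", "fy", "cx", "cy" (pixels), "view" (4x4, takes a point from world to camera coordinates); the wrist camera has in their place "T_tool_cam" (4x4, takes a point from camera to tool coordinates, whose origin is the TCP and whose axes are the flange's). Camera axes: x right, y up, looking along -z (the intrinsics and any distortion apply to the point x, -y, -z); pixel columns grow to the right and rows downward; lengths in mm; the calibration is good to about 2 mm. A picture is of the moment at which its call begins: read the wrist's pose just before it. get_calibration takes no time and is no camera call.
A pose or a line that the arm cannot do raises bot.Unreachable and nothing moves.
- bot.close_job(): hands the job in, once; it reports no verdict.
The state is a dict: "t": time; "joint_pos": joint angles; "qvel": joint speeds; "tau": joint torques, N m; "tcp_pos": TCP position; "eef_rot": TCP orientation; "contact_force": force on the tool from outside, world axes, zero at the start; "moment": the same for the moment, N m; "width": finger opening in mm.
Only numpy, scipy, OpenCV 4.12 (cv2) and the standard library are available. Lean on these libraries where they do the work, as an engineer would, in place of code of your own. Each camera call takes 0.05 s, during which the arm holds its last target. There are 200 camera calls.

## Task

The microscope rocks because the foot under its yellow pad is short of the bench. Without gripping or lifting anything, push the orange wedge, thin end first, in under that foot until it fits snugly and takes up the rocking, and stop there rather than shoving the microscope along the bench. Then press down on the yellow pad to check that the corner no longer gives, and back away, leaving the wedge in place and the microscope, the plate on its stage and the things around it where they are.

Things in the scene. Friction and masses are not known exactly. Their poses are not given: they have to be found in the camera images.
- microscope: White inverted microscope, 3.2 kg, loose, level on three of its four feet. Origin: bench level, centre of its 210 mm square base plate (30 to 50 mm up). Feet (26 mm diameter, black) at x, y = +-80 mm; the one at (+80, -80), below the yellow pad, is short. 3 to 4 N on that pad tips the corner. Tall parts (stage top 150, lamp top 300 mm) on the +y half; -y half clear above the pad except a knob
- short_foot (a point): Centre of the flat underside of the short foot (26 mm diameter), 13 mm above the bench at the start; axes as the microscope's. The wedge goes in under it along the microscope's +y
- press_pad: Yellow round pad of 34 mm diameter, 10 mm thick, fixed on the base plate straight above the short foot; origin centre of its underside, 50 mm above the bench
- press_pad_top (a point): Centre of the yellow pad's top face, 60 mm above the bench: the place to press down
- wedge: Orange wedge, 80 g, flat on the bench: 110 mm long (its y), 44 wide (x), 3 mm thick at the tip (+y) rising evenly to 23 at the back (-y). Origin: centre of its underside. Starts on the microscope's -y side, tip to the foot, within 10 mm and 0.12 rad of the way in. At first touch its back is 68 mm from the foot's centre; the push then tops 6 N within 4 mm; past 11 to 18 N all slides along
- wedge_tip (a point): Middle of the wedge's thin edge, at bench level
- wedge_back (a point): Middle of the wedge's flat upright back face (44 mm wide, 23 mm high), 11.5 mm above the bench; push here
- culture_plate: Clear six-well culture plate with pink wells, 127 x 85 x 18 mm, loose on the stage; origin centre of its underside. Leave alone
- reagent_jar: Amber jar, 52 mm diameter, 80 mm high, on the bench; origin centre of its underside. Leave alone
- tip_box: Blue box with clear lid, 90 x 65 x 57 mm; origin centre of its underside. Leave alone
- beaker: White open cup, 60 mm diameter, 75 mm high; origin centre of its underside. Leave alone
Things that resemble listed ones, but are neither listed nor needed, are in the scene too. There is more than one size of the wedge; the job needs the smallest.

How it is judged (in metres and radians):
On the way, in this order (a step that is already met when the one before it is completed fails the run):
1. the wedge is under the short foot and bears against it (contact force between wedge and microscope above 0.5 N and y of short_foot in the frame of wedge between -0.015 and 0.03 m and angle between microscope's own z axis and vertical below 0.014 rad), for 0.2 s.
2. the yellow pad is pressed down with more than 4 N and the corner does not give (contact force between the fingers and press_pad above 4 N and angle between microscope's own z axis and vertical below 0.014 rad and contact force between wedge and microscope above 2 N and contact force between the fingers and wedge below 0.1 N), for 0.15 s.
At the end, for the whole second after the job is handed in: The wedge lies under the short foot (foot centre within 20 mm of the wedge's centre line) and bears against it with more than 0.3 N; the microscope is at rest, level within 0.014 rad (0.8 degrees), the short foot 11.5 to 15.5 mm above the bench, and within 15 mm of where it stood (contact force between wedge and microscope above 0.3 N and angle between microscope's own z axis and vertical below 0.014 rad and height (world z) of short_foot between 0.0115 and 0.0155 m and x of short_foot in the frame of wedge between -0.02 and 0.02 m and y of short_foot in the frame of wedge between -0.015 and 0.03 m and linear speed of each of microscope, wedge below 0.01 m/s and distance of microscope from where it was at the start of the episode below 0.015 m); the robot touches nothing.
It fails at once if the wedge is lifted off the bench or tipped up (height (world z) of wedge above 0.012 m or angle between wedge's own z axis and vertical above 0.25 rad).
It fails at once if the microscope is lifted, tipped over or shoved more than 15 mm (height (world z) of microscope above 0.02 m or angle between microscope's own z axis and vertical above 0.16 rad or distance of microscope from where it was at the start of the episode above 0.015 m).
It fails at once if the yellow pad is hit or leaned on with more than 50 N (contact force between the fingers and press_pad above 50 N).
It fails at once if the culture plate is lifted or slides off its place (distance of culture_plate from where it was at the start of the episode above 0.045 m or height (world z) of culture_plate above 0.175 m).
It fails at once if the jar, tip box or beaker is moved or tipped (distance of any of reagent_jar, tip_box, beaker from where it was at the start of the episode above 0.03 m or angle between any of reagent_jar, tip_box, beaker's own z axis and vertical above 0.4 rad).
It also fails if it takes over 54 s, if anything falls off the work surface, if the arm or the gripper's body presses on something with over 40 N, if the wrist force passes 120 N, or if a joint passes its speed limit or range.

## Working session

There is one attempt and no reset: what is moved stays moved. The work goes in short steps, each a Python script; the robot and the scene stay as the last script left them, time stands still between calls to the robot, and variables do not carry over. Pictures are saved under pics/ and viewed, about 8 in all and at most 12, crops included, and the job is handed in when it is done.

```bash
mkdir -p pics; ls
python3 - <<'E'
from plant import bot
import cv2,numpy as np
np.set_printoptions(precision=4,suppress=True)
for n in("top","scene"):
    im=bot.camera(n); cv2.imwrite(f"pics/{n}0.png",cv2.cvtColor(im,cv2.COLOR_RGB2BGR))
for n in("top","scene","wrist"): print(n,bot.get_calibration(n))
print(bot.read_state())
E
```

```text
pics
top {'fx': 408.9540960829017, 'fy': 408.9540960829017, 'cx': 286.6978043939076, 'cy': 207.92994303493285, 'view': array([[  -0.0102,   -0.9999,    0.001 , -103.0122],
       [   0.9777,   -0.0097,    0.2098, -582.3608],
       [  -0.2098,    0.0031,    0.9777, -784.7383],
       [   0.    ,    0.    ,    0.    ,    1.    ]])}
scene {'fx': 509.53451461741844, 'fy': 509.53451461741844, 'cx': 275.42449616596457, 'cy': 215.2694280945813, 'view': array([[    0.2422,     0.9701,     0.0145,   -42.256 ],
       [   -0.5339,     0.1208,     0.8368,   212.2873],
       [    0.8101,    -0.2104,     0.5473, -1786.2914],
       [    0.    ,     0.    ,     0.    ,     1.    ]])}
wrist {'fx': 373.6123726462334, 'fy': 373.6123726462334, 'cx': 268.37461600302777, 'cy': 208.59619009153582, 'T_tool_cam': array([[   0.0006,    0.9664,    0.2571,   68.9748],
       [   1.    ,   -0.0002,   -0.0017,   -0.956 ],
       [  -0.0016,    0.2571,   -0.9664, -157.6535],
       [   0.    ,    0.    ,    0.    ,    1.    ]])}
{'t': 0.1, 'joint_pos': array([-0.9369,  0.3593,  0.0112, -0.0003, -1.2241, -0.2881]), 'qvel': array([-0.0021, -0.0018,  0.0029,  0.0001, -0.0014, -0.0003]), 'tau': array([ -0.0031, -58.4164,  29.3751,   7.0155,   0.0101,  -0.0001]), 'tcp_pos': array([ 228.6153, -634.6474,  225.7184]), 'eef_rot': array([-0.172 ,  0.9851,  0.0007, -0.0002]), 'contact_force': array([-0.0275,  0.4624, -0.4492]), 'moment': array([-0.0048,  0.0226, -0.001 ]), 'width': 88.05586745407162}
```

View pics/top0.png

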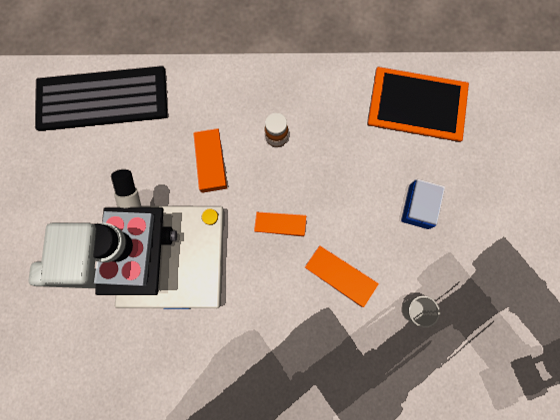

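View pics/scene0.png

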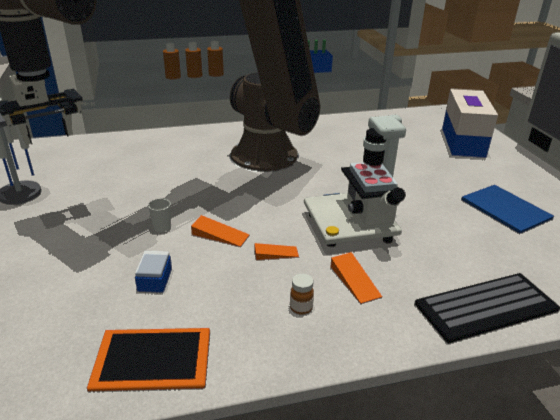

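The top view shows the small wedge at about (280,224), its tip to the left, and the pad at (209,216). The two larger wedges are decoys, at (210,160) and (342,276). Next I'll measure from this view.

```bash
cat > h.py <<'E'
from plant import bot
import cv2,numpy as np
from scipy.spatial.transform import Rotation as R
np.set_printoptions(precision=3,suppress=True)
def pose(name):
    c=bot.get_calibration(name)
    if name!="wrist": return c,np.linalg.inv(c["view"])
    s=bot.read_state(); T=np.eye(4); T[:3,:3]=R.from_quat(s["eef_rot"]).as_matrix(); T[:3,3]=s["tcp_pos"]
    return c,T@c["T_tool_cam"]
def ray(c,T,uv,z):
    d=T[:3,:3]@np.array([(uv[0]-c["cx"])/c["fx"],-(uv[1]-c["cy"])/c["fy"],-1]); o=T[:3,3]
    return o+d*(z-o[2])/d[2]
def blobs(im,lo,hi,amin=30):
    m=cv2.inRange(cv2.cvtColor(im,cv2.COLOR_RGB2HSV),lo,hi)
    cs=cv2.findContours(m,cv2.RETR_EXTERNAL,cv2.CHAIN_APPROX_NONE)[0]
    return [c for c in cs if cv2.contourArea(c)>amin]
ORANGE=((6,200,120),(15,255,255)); YELLOW=((20,180,120),(32,255,255))
def cen(c):
    m=cv2.moments(c); return np.array([m["m10"],m["m01"]])/m["m00"]
def quad(c):  # 4 corners of hull
    h=cv2.convexHull(c)
    for e in np.linspace(1,15,57):
        a=cv2.approxPolyDP(h,e,True)
        if len(a)<=4: return a[:,0]
E
python3 - <<'E'
from h import *
c,T=pose("top"); im=bot.camera("top")
for n,r in(("o",ORANGE),("y",YELLOW)):
    for b in blobs(im,*r):
        u=cen(b); print(n,cv2.contourArea(b),u,quad(b).tolist(), ray(c,T,u,60 if n=="y" else 12))
for u,z in(((255,213),3),((255,233),3),((306,215),23),((306,235.5),23),((222,207),50),((219,306.5),50),((176,236),90)): print(u,ray(c,T,u,z))
E
```

```text
o 1832.5 [341.547 275.982] [[319, 246], [377, 283], [363, 306], [306, 267]] [ 443.327 -223.767   12.   ]
o 913.0 [280.338 223.541] [[257, 212], [305, 216], [304, 234], [255, 231]] [557.369 -94.836  12.   ]
o 1408.0 [209.125 159.308] [[218, 129], [225, 184], [200, 189], [194, 133]] [705.695  64.49   12.   ]
o 5383.5 [418.529 103.642] [[377, 68], [467, 83], [462, 139], [369, 124]] [ 836.642 -417.722   12.   ]
y 168.5 [209.518 216.408] [[211, 209], [217, 217], [209, 224], [202, 215]] [565.37   50.675  60.   ]
(255, 213) [583.149 -38.859   3.   ]
(255, 233) [538.501 -39.131   3.   ]
(306, 215) [ 573.595 -150.516   23.   ]
(306, 235.5) [ 528.975 -149.62    23.   ]
(222, 207) [587.184  26.948  50.   ]
(219, 306.5) [383.955  28.26   50.   ]
(176, 236) [520.867 109.861  90.   ]
```

The pad is at about (565,51) and the microscope's yaw is about 0. The wedge tip is near (561,−39) and its back near (551,−150). I'll take a closer wrist view to refine this.

```bash
cat >> h.py <<'E'
def ori(yaw):  # tool down, tool x = -y of a frame with this yaw (camera on the -y side)
    xm=np.array([np.cos(yaw),np.sin(yaw),0]); ym=np.array([-np.sin(yaw),np.cos(yaw),0])
    return R.from_matrix(np.column_stack([-ym,-xm,[0,0,-1]])).as_quat()
E
python3 - <<'E'
from h import *
bot.move_ptp([553,-105,200],ori(-0.05)); bot.pause(0.3)
c,T=pose("wrist"); im=bot.camera("wrist"); cv2.imwrite("pics/w1.png",im[:,:,::-1])
for n,r,z in(("o",ORANGE,12),("y",YELLOW,60)):
    for b in blobs(im,*r,100):
        q=quad(b); print(n,cv2.contourArea(b),cen(b),q.tolist()); print(ray(c,T,cen(b),z))
        if n=="o": print(*[ (ray(c,T,p,3)[:2],ray(c,T,p,23)[:2]) for p in q])
s=bot.read_state(); print(s["t"],s["tcp_pos"],s["joint_pos"],s["contact_force"])
E
```

```text
o 1517.0 [167.361 340.073] [[196, 354], [129, 354], [153, 324], [187, 322]]
[668.035  55.506  12.   ]
(array([641.846,  80.482]), array([636.661,  66.059])) (array([715.199,  76.752]), array([705.877,  62.539])) (array([684.107,  41.158]), array([676.538,  28.953])) (array([647.497,  40.6  ]), array([641.992,  28.426]))
o 399.5 [279.276 207.554] [[286, 190], [282, 236], [279, 237], [272, 191]]
[543.724 -83.311  12.   ]
(array([536.302, -98.182]), array([ 537.068, -102.529])) (array([542.091, -51.31 ]), array([542.531, -58.3  ])) (array([545.139, -50.403]), array([545.408, -57.444])) (array([549.908, -97.875]), array([ 549.907, -102.239]))
o 1770.5 [265.926 157.76 ] [[243, 138], [291, 140], [287, 178], [242, 176]]
[ 554.02  -131.486   12.   ]
(array([ 574.585, -149.857]), array([ 573.193, -151.289])) (array([ 529.811, -145.76 ]), array([ 530.944, -147.424])) (array([ 534.894, -109.915]), array([ 535.741, -113.6  ])) (array([ 577.975, -114.03 ]), array([ 576.392, -117.483]))
o 9392.0 [380.487  57.624] [[462, 0], [362, 134], [311, 100], [376, 0]]
[ 450.641 -212.857   12.   ]
(array([ 379.677, -256.509]), array([ 389.277, -251.927])) (array([ 463.459, -147.959]), array([ 468.334, -149.498])) (array([ 510.359, -180.815]), array([ 512.589, -180.501])) (array([ 453.153, -260.175]), array([ 458.609, -255.386]))
2.725 [ 552.94  -105.305  199.963] [ 0.16   0.195 -0.278  0.    -1.098 -0.21 ] [ 0.728 -0.235 -0.394]
```

View pics/w1.png

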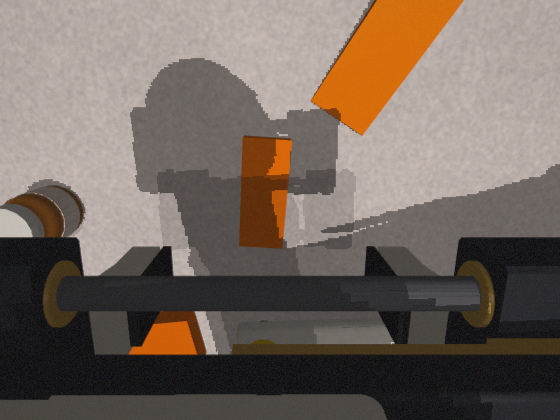

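The wrist view gives the wedge back at (552,−149.4), rows 138 to 140, with yaw −0.092. That agrees with the top view. Next I'll go down behind it and push with force monitoring.

```bash
cat >> h.py <<'E'
B0=np.array([552,-149.4]); B1=np.array([563.4,-17.3]); Y0,Y1=-0.092,-0.03
def tgt(f,off):  # back-face point at fraction f of the way, finger centre off mm behind
    y=Y0+(Y1-Y0)*min(max(f,0),1); b=B0+(B1-B0)*f-off*np.array([-np.sin(y),np.cos(y)])
    return np.r_[b,6.],ori(y)
E
python3 - <<'E'
from h import *
bot.move_gripper(12)
p,o=tgt(0,26)
bot.move_ptp([p[0],p[1],90],o); bot.line_to(p,120); bot.pause(.3)
f0=bot.read_state()["contact_force"]; print("bias",f0)
for f in (0.1,0.3,0.5,0.7,0.8):
    p,o=tgt(f,9.5); bot.line_to(p,40,ori=o); s=bot.read_state(); print(s["t"],s["tcp_pos"],s["contact_force"]-f0,s["width"])
np.save("f0.npy",f0)
c,T=pose("top"); im=bot.camera("top"); cv2.imwrite("pics/t2.png",cv2.resize(im[150:330,150:360],None,fx=3,fy=3)[:,:,::-1])
E
```

```text
bias [-0.817  0.084 -0.546]
6.65 [ 552.365 -145.639    6.022] [ 1.01  -0.065  0.989] 12.20689822714784
7.4667 [ 554.766 -119.145    6.017] [ 0.474 -0.25   0.855] 12.003986015087367
8.2833 [557.14  -92.731   6.015] [ 0.754 -0.384  0.582] 11.908948964104788
9.1 [559.509 -66.354   5.99 ] [ 1.357 -0.674  0.213] 12.185524243818408
9.5833 [560.766 -52.896   5.997] [1.746 0.361 0.609] 12.285546831574703
```

View pics/t2.png

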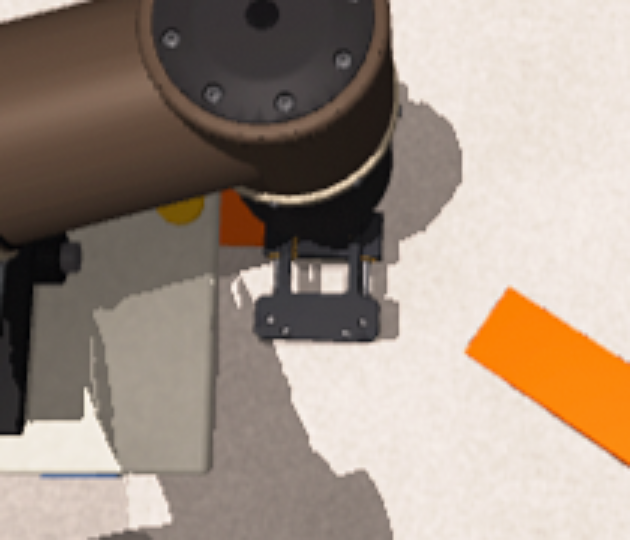

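The wedge is heading in under the pad: its edge is at crop (240,246) and the pad at (180,208). Now slow steps with a force stop.

Run:
```python
from h import *
f0=np.load("f0.npy"); L=np.linalg.norm(B1-B0); d=0.8*L; out=[]; hit=0
while d<L+12:
    d+=1.0 if d<L-8 else 0.5
    p,o=tgt(d/L,9.5); bot.line_to(p,15,ori=o); bot.pause(.06); s=bot.read_state(); F=s["contact_force"]-f0
    out.append((d-L,s["tcp_pos"][1],*F))
    if -F[1]>6.8: hit=1; break
print(np.array(out)[-24:]); print(hit,s["t"],s["tcp_pos"])
```

```text
[[-13.518 -40.198   1.839   0.131   1.249]
 [-12.518 -39.206   0.736  -0.713   0.311]
 [-11.518 -38.222   0.931   0.535   0.713]
 [-10.518 -37.222   1.485  -0.519   0.536]
 [ -9.518 -36.218   1.485   0.189   0.557]
 [ -8.518 -35.24    0.185  -0.079   0.119]
 [ -7.518 -34.239   1.178  -0.879   0.34 ]
 [ -7.018 -33.77   -0.191  -0.809   0.379]
 [ -6.518 -33.252   0.972  -0.305   0.297]
 [ -6.018 -32.767   0.77   -0.188   0.623]
 [ -5.518 -32.239   0.082  -1.148   0.9  ]
 [ -5.018 -31.766   0.322   0.591   0.686]
 [ -4.518 -31.254   1.376  -0.346  -0.029]
 [ -4.018 -30.763   0.537  -0.122  -0.113]
 [ -3.518 -30.267   0.854  -0.368   0.35 ]
 [ -3.018 -29.769   1.095  -0.371   0.915]
 [ -2.518 -29.248   1.146  -0.167   1.067]
 [ -2.018 -28.779   0.879  -0.633   0.303]
 [ -1.518 -28.343   0.772  -2.106   0.757]
 [ -1.018 -27.918   1.299  -2.323   1.339]
 [ -0.518 -27.523   1.059  -3.645   0.87 ]
 [ -0.018 -27.137   0.435  -6.129   1.224]
 [  0.482 -26.845   1.074  -6.555   2.078]
 [  0.982 -26.609   1.31   -9.207   1.822]]
1 20.7333 [562.899 -26.609   6.011]
```

Contact came at the predicted place, and the push stopped at about 9 N. Now back off and press the pad.

Run:
```python
from h import *
s=bot.read_state(); p=s["tcp_pos"]
bot.line_to([p[0]-1,p[1]-20,7],60); bot.line_to([p[0]-1,p[1]-20,110],150)
bot.move_gripper(0)
c,T=pose("wrist"); im=bot.camera("wrist"); cv2.imwrite("pics/w3.png",im[:,:,::-1])
bot.line_to([565,50.5,110],120,ori=ori(-0.006)); bot.line_to([565,50.5,66],60); bot.pause(.3)
f0=bot.read_state()["contact_force"]; z=66; out=[]
while z>54:
    z-=0.5; bot.line_to([565,50.5,z],12); bot.pause(.05); s=bot.read_state(); F=s["contact_force"]-f0
    out.append((z,s["tcp_pos"][2],*F))
    if F[2]>8: break
bot.pause(.5); s=bot.read_state(); print(np.array(out)[-12:]); print(s["t"],s["contact_force"]-f0,s["width"])
bot.line_to([565,50.5,110],50); bot.line_to([560,-110,230],200); bot.pause(.2)
im=bot.camera("scene"); cv2.imwrite("pics/s3.png",cv2.resize(im[170:310,230:430],None,fx=4,fy=4)[:,:,::-1])
print(bot.read_state()["t"])
```

```text
[[65.    64.971 -0.6    0.628 -0.035]
 [64.5   64.48  -0.229  0.241 -0.201]
 [64.    63.99   0.607  0.458  0.287]
 [63.5   63.489 -0.39  -0.899  0.08 ]
 [63.    62.964 -1.891  0.214 -0.245]
 [62.5   62.471 -0.838  0.455 -0.588]
 [62.    61.995 -0.192  0.176 -0.678]
 [61.5   61.484 -0.075  0.44   0.25 ]
 [61.    60.973 -0.715 -0.773 -0.021]
 [60.5   60.501 -0.758 -0.249 -0.342]
 [60.    60.319 -1.031  0.081  4.852]
 [59.5   60.271 -4.29  -0.405  8.465]]
29.125 [-3.435 -0.746  9.137] 0.4479310351295736
31.6833
```

View pics/s3.png

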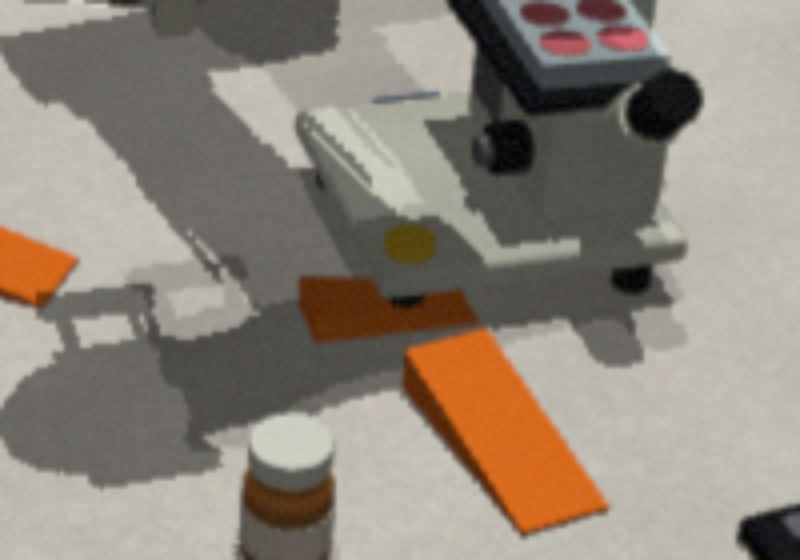

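The picture shows the wedge under the short foot, with the foot at crop (405,300) resting on it. The pad held with no give at about 9 N, and the arm is clear, so I'm handing in.

Run:
```python
from h import *
c,T=pose("top"); im=bot.camera("top")
print([ray(c,T,cen(b),60) for b in blobs(im,*YELLOW)])
print(bot.read_state()["t"],bot.read_state()["contact_force"]); bot.close_job()
```

```text
[array([565.962,  51.608,  60.   ])]
31.7333 [0.23  1.174 0.036]
the job is handed in; nothing more can be done
```

The small wedge is in under the short foot, the corner held when I pressed the pad, and I handed the job in at about 32 s of the 54 s allowed. No verdict was reported.

- **Push:** I pushed the wedge in with the fingers 12 mm apart and nothing gripped. It touched the foot within 2 mm of the predicted place, and I stopped when the push reached about 9 N. I set the stop at 6.8 N, and the last half-millimetre step overshot it. The reading is noisy by about 0.5 to 1 N.
- **Press check:** With the fingers closed I pressed the pad to about 9 N and held for 0.5 s. The pad top gave less than 0.1 mm as the force rose from about 5 to 8 N. There was also a sideways force of 3 to 4 N along x.
- **Final look:** The wedge lies under the short foot, and the arm is clear of everything. The pad measured (566.0, 51.6) mm at the end against (565.4, 50.7) at the start, so the microscope moved about 1 mm, within the camera error.
- **Not measured:** I did not measure the wedge's final sideways offset or the foot height numerically, or check the plate, jar, tip box and beaker beyond the pictures.

No check failed or disagreed.

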